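# Share out the stacked lunch boxes and stack the empty tray

## Task

Take the stack of lunch boxes apart from the top down and set each box upright on the mat of its lid's colour, centred and squarely along the mat. Then put the emptied white carrying tray on the grey tray, turned so that its orange end lies over the grey tray's plain end: that way it stands level and high on the steel bars instead of nesting down into the grey tray. Leave the pepper mill where it stands, and never tip a box over.

Things in the scene. Friction and masses are not known exactly. Their poses are not given: they have to be found in the camera images.
- red_box: lunch box, white with a red lid, at first on top of the stack, lying on the yellow-lidded box; a closed block 64 long (x) x 44 wide (y) x 42 mm high, flat top, 180 g, loose. Origin: centre of its underside, z up; both ends alike. Grip it across its width near the lid, about 30 mm above its underside
- yellow_box: lunch box, white with a yellow lid, at first in the middle of the stack, between the red- and the blue-lidded box; a closed block 82 long (x) x 48 wide (y) x 44 mm high, flat top, 180 g, loose. Origin: centre of its underside, z up; both ends alike. Grip it across its width near the lid, about 30 mm above its underside
- blue_box: lunch box, white with a blue lid, at first lowest in the stack, lying on the bars of the white tray with its underside 4 mm below the tray's rim; a closed block 100 long (x) x 52 wide (y) x 46 mm high, flat top, 180 g, loose. Origin: centre of its underside, z up; both ends alike. Grip it across its width near the lid, about 30 mm above its underside
- carry_tray: white stack-nest tray under the stack, loose, 250 g, 136 (x) x 66 (y) x 50 mm; +x end orange, other end plain. Origin: centre of underside, z up. From 25 mm up an open box, 3 mm walls; below a foot 120 x 50 mm. Steel bars (8 mm wide, top 46 mm up) cross it at x = +40 and -16 mm; grooves (18 wide, 22 deep) cross under the foot at the same x. Grip across the 66 mm width at mid-length, 35 to 45 mm up
- carry_tab (a point): middle of the orange end of the white tray: 66 mm towards +x from the tray's origin, 46 mm up
- parked_tray: grey stack-nest tray, empty, fixed; shape, orange +x end and axes as the white tray, inside 130 x 60 mm. If the white tray is set centred on it with x axis opposite, its foot rests on the bars, 4 mm inside the rim (5 mm play all round), origin 46 mm above this origin; set the same way round it nests, about 28 mm above. Origin: centre of underside, z up
- red_mat: flat red table mat, 116 (x) x 76 (y) x 5 mm, fixed on the worktop; the place of the red-lidded box. Origin: centre of its underside, z up; a box on it has its underside 5 mm above this origin
- yellow_mat: flat yellow table mat, 116 (x) x 76 (y) x 5 mm, fixed on the worktop; the place of the yellow-lidded box. Origin: centre of its underside, z up; a box on it has its underside 5 mm above this origin
- blue_mat: flat blue table mat, 116 (x) x 76 (y) x 5 mm, fixed on the worktop; the place of the blue-lidded box. Origin: centre of its underside, z up; a box on it has its underside 5 mm above this origin
- pepper_mill: turned dark wood pepper mill, 58 mm across x 150 mm high, loose, a bystander. Origin: centre of its underside

How it is judged:
On the way, in this order (a step that is already met when the one before it is completed fails the run):
1. the red-lidded box stands on the red mat (horizontal distance between red_box and red_mat below 0.015 m and z of red_box in the frame of red_mat between 0.002 and 0.009 m and angle between the x axis of red_box and the x axis of red_mat, either way round below 0.25 rad and angle between red_box's own z axis and vertical below 0.08 rad and linear speed of red_box below 0.02 m/s), for 0.2 s.
2. the yellow-lidded box stands on the yellow mat (horizontal distance between yellow_box and yellow_mat below 0.015 m and z of yellow_box in the frame of yellow_mat between 0.002 and 0.009 m and angle between the x axis of yellow_box and the x axis of yellow_mat, either way round below 0.25 rad and angle between yellow_box's own z axis and vertical below 0.08 rad and linear speed of yellow_box below 0.02 m/s), for 0.2 s.
3. the blue-lidded box stands on the blue mat (horizontal distance between blue_box and blue_mat below 0.015 m and z of blue_box in the frame of blue_mat between 0.002 and 0.009 m and angle between the x axis of blue_box and the x axis of blue_mat, either way round below 0.25 rad and angle between blue_box's own z axis and vertical below 0.08 rad and linear speed of blue_box below 0.02 m/s), for 0.2 s.
4. the white tray stands stacked, turned about, on the grey tray (horizontal distance between carry_tray and parked_tray below 0.01 m and z of carry_tray in the frame of parked_tray between 0.043 and 0.0485 m and x of carry_tab in the frame of parked_tray below -0.04 m and angle between the x axis of carry_tray and the x axis of parked_tray, either way round below 0.15 rad and angle between carry_tray's own z axis and vertical below 0.04 rad and linear speed of carry_tray below 0.02 m/s), for 0.2 s.
At the end, for the whole second after the job is handed in: Each box rests upright on the mat of its lid's colour, within 15 mm of its centre and 0.25 rad of its direction; the white tray rests level on the grey tray's bars, orange end over plain end, within 10 mm and 0.15 rad, origin 43 to 48.5 mm above the grey tray's; all still (all of step 1 and all of step 2 and all of step 3 and all of step 4); the robot touches nothing.
It fails at once if the pepper mill is moved by more than 3 cm (distance of pepper_mill from where it was at the start of the episode above 0.03 m).
It fails at once if a lunch box is tipped over (angle between any of red_box, yellow_box, blue_box's own z axis and vertical above 0.8 rad).
It also fails if it takes over 115 s, if anything falls off the work surface, if the arm or the gripper's body presses on something with over 40 N, if the wrist force passes 120 N, or if a joint passes its speed limit or range.

## Robot

A 6-joint arm with a two-finger parallel gripper is mounted at the origin on a cart in front of the work surface, level with it; the furniture and walls round the work are solid. World frame = base frame: x ahead of the robot, y to its left, z up, the work surface at z = 0. Lengths are in m, angles in rad, forces in N, time in s.
With the tool pointing down it reaches from about 0.25 to 0.725 m from the base axis. Payload 4 kg.
Tool frame: the origin (TCP) lies on the centre line of the jaws, within the pads' length; the fingertips stand arm.tcp_to_tips ahead of it and the grasp point (between the pads) lies 3 mm ahead of it (arm.tcp_to_tips is the distance from the TCP to the fingertips, in m); z points along the fingers, x is the direction in which the jaws open and shut, and the axes are right-handed (so a half turn about z gives the same grasp; the last joint's range is limited). The gripper opens to 85 mm and grips with 20 to 120 N. Pads are 22 mm wide; open, the fingers measure 114 mm over their backs; the gripper's body (76 mm by 85 mm) begins 54 mm behind the grasp point. The pads swing forward as they close: fully open they stand 13 mm farther back than shut.
Start: joints at [-1.262, 0.241, 0.005, 1.335, 0, 1.571], TCP at [0.152, -0.476, 0.233] pointing down, gripper open.
Joint ranges: [-2.72, 2.72], [-1.05, 1.87], [-1.09, 1.28], [-1.99, 2.15], [-1.42, 1.44], [-3.14, 3.14]. Speed limits (rad/s): [2.79, 2.79, 3.14, 3.14, 3.14, 3.14].

## Interface

Orientations are given as a unit quaternion [w, x, y, z].
In Python, from rig import arm gives the robot as it stands. Calls block until the motion is done:
- arm.move_pose(position, orientation): joint-space move of the TCP to a pose.
- arm.move_linear(position, velocity=0.15, frame=None): straight line of the TCP; frame=None keeps the orientation; velocity is the mean speed in m/s.
- arm.goto_joints(angles): joint-space move.
- arm.let_go() and arm.gripper_close(f_grip=None): open the fingers fully, or close them until they stop; f_grip is the grip in N (None keeps the last).
- arm.wait(seconds).
- arm.inverse_kinematics(position, orientation): joint angles nearest the present ones, or None.
- arm.capture(name): name is "scene" or "top"; returns a dict with "frame" (420x560x3 uint8, red, green, blue), "camera_matrix" (3x3 intrinsics, pixels), "k1" (the pictures are not rectified: a ray, as slopes to the right and down, at radius r is drawn at 1 + k1 r^2 times it, then the intrinsics apply), "view" (4x4, takes a point from world to camera coordinates). Camera axes: x right, y down, z forward; pixel columns grow to the right and rows downward; lengths in m; the calibration is good to about 2 mm. A picture is of the moment at which its call begins. There is no depth.
A pose or a line that the arm cannot do raises arm.IKError and nothing moves.
- arm.job_done(): hands the job in, once; it reports no verdict.
Trained networks look in a picture, given as the dict that the camera call returned (one of the last four; its "shot" number tells which), for a name from the list of things; names that differ only in an ending like _2 or _b are one class to them, and where a whole thing is asked for, a point or a joint stands for the part that bears it (a point fixed in the world has none). Each returns a list of dicts, best first, with "confidence" (0 to 1); they miss things now and then, are a little off and sometimes report something else, mostly with a low value. They report only what shows in the picture. A call takes as long as a camera call.
- arm.regions_of(query, picture): "mask" (420x560 bool, what is visible of it) and "box" ([left, top, right, bottom] in pixels, round what is visible of it).
Readings, each from a call of its own:
- arm.read_clock(): time.
- arm.read_joint_pos(): joint angles.
- arm.read_qvel(): joint speeds.
- arm.read_effort(): joint torques, N m.
- arm.read_ee_pos(): TCP position.
- arm.read_tcp_rot(): TCP orientation.
- arm.read_force(): force on the tool from outside, world axes, zero at the start.
- arm.read_moment(): the same for the moment, N m.
- arm.read_opening(): opening from 0.0 (shut) to 1.0 (fully open).
Only numpy, scipy, OpenCV 4.12 (cv2) and the standard library are available. Lean on these libraries where they do the work, as an engineer would, in place of code of your own. Each camera call takes 0.05 s, during which the arm holds its last target.

## Working session

There is one attempt and no reset: what is moved stays moved. The work goes in short steps, each a Python script; the robot and the scene stay as the last script left them, time stands still between calls to the robot, and variables do not carry over. Pictures are saved under pics/ and viewed, and the job is handed in when it is done.

```bash
ls; mkdir -p pics; python3 - <<'E'
from rig import arm
import cv2,numpy as np,pickle
D={}
for n in("scene","top"):
    p=arm.capture(n); cv2.imwrite(f"pics/{n}0.png",p["frame"][:,:,::-1]); D[n]=p
    print(n,p["camera_matrix"].tolist(),p["k1"],np.round(p["view"],4).tolist())
    for q in "red_box yellow_box blue_box carry_tray parked_tray red_mat yellow_mat blue_mat pepper_mill carry_tab".split():
        r=arm.regions_of(q,p); D[n+q]=r
        print(q,[(round(x["confidence"],2),x["box"],int(x["mask"].sum())) for x in r][:3])
pickle.dump(D,open("d0.pkl","wb"))
print(arm.read_clock(),arm.tcp_to_tips,arm.read_tcp_rot())
E
```

```text
pics
scene [[478.55648835822893, 0.0, 285.2814332336598], [0.0, 478.55648835822893, 209.1332324692185], [0.0, 0.0, 1.0]] -0.13118705729012792 [[-0.7958, -0.6056, -0.0007, 0.3471], [-0.3134, 0.4129, -0.8552, 0.309], [0.5182, -0.6803, -0.5183, 0.871], [0.0, 0.0, 0.0, 1.0]]
red_box [(0.7, [265.5, 155.0, 291.7, 179.5], 487)]
yellow_box [(0.8, [256.2, 174.1, 295.2, 194.8], 499)]
blue_box [(0.95, [256.5, 188.1, 293.4, 211.4], 552)]
carry_tray [(0.76, [248.4, 193.7, 301.6, 229.7], 763)]
parked_tray [(0.69, [191.8, 224.9, 248.9, 271.0], 1515)]
red_mat [(0.71, [306.5, 218.7, 356.6, 244.4], 720), (0.54, [248.8, 195.8, 301.0, 231.2], 730), (0.22, [254.4, 252.0, 301.5, 284.5], 876)]
yellow_mat [(0.85, [255.9, 250.7, 302.5, 287.9], 850)]
blue_mat [(0.79, [196.2, 291.6, 256.7, 335.4], 1434)]
pepper_mill [(0.76, [343.1, 160.5, 362.4, 213.0], 813)]
carry_tab [(0.7, [250.2, 198.8, 298.4, 232.3], 713)]
top [[544.9067996958283, 0.0, 279.61888070878194], [0.0, 544.9067996958283, 212.5810373641859], [0.0, 0.0, 1.0]] -0.09207647234119716 [[-0.0147, -0.9999, -0.0017, -0.1209], [-0.9822, 0.0147, -0.1873, 0.5628], [0.1873, -0.0011, -0.9823, 1.3028], [0.0, 0.0, 0.0, 1.0]]
red_box [(0.89, [298.4, 164.2, 332.1, 184.6], 591)]
yellow_box [(0.65, [295.6, 164.1, 331.4, 189.0], 274)]
blue_box [(0.7, [291.9, 168.8, 332.9, 194.8], 316)]
carry_tray [(0.69, [279.9, 170.3, 342.0, 203.8], 668), (0.17, [370.0, 221.4, 401.4, 250.8], 637)]
parked_tray [(0.8, [196.3, 175.0, 254.7, 203.6], 1578)]
red_mat [(0.68, [308.4, 226.2, 341.6, 271.7], 1340)]
yellow_mat [(0.61, [223.6, 220.0, 263.2, 269.3], 1279), (0.29, [279.4, 170.7, 338.6, 202.0], 587)]
blue_mat [(0.6, [150.3, 224.9, 185.0, 273.4], 1276)]
pepper_mill [(0.7, [371.5, 222.1, 405.2, 248.3], 614)]
carry_tab [(0.81, [281.1, 171.4, 342.0, 199.2], 720)]
1.1 0.022 [-4.88113491e-06  8.07433172e-01 -5.89959043e-01  2.59195844e-06]
```

```bash
python3 - <<'E'
import cv2
a=cv2.imread("pics/scene0.png")[140:350,170:380]; cv2.imwrite("pics/s0c.png",cv2.resize(a,(600,600),interpolation=cv2.INTER_CUBIC))
a=cv2.imread("pics/top0.png")[140:290,140:420]; cv2.imwrite("pics/t0c.png",cv2.resize(a,(800,429),interpolation=cv2.INTER_CUBIC))
E
```

```text
(no output)
```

View pics/top0.png

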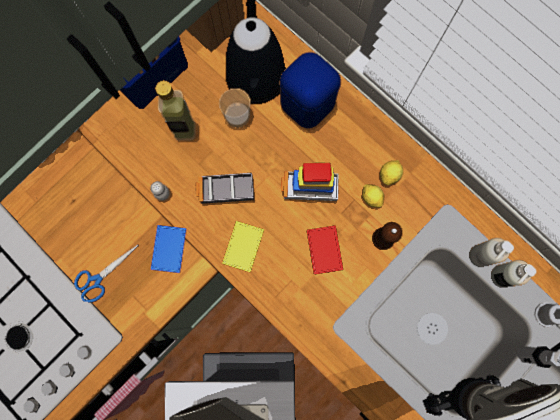

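```bash
sleep 1
```

```text
(no output)
```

View pics/scene0.png

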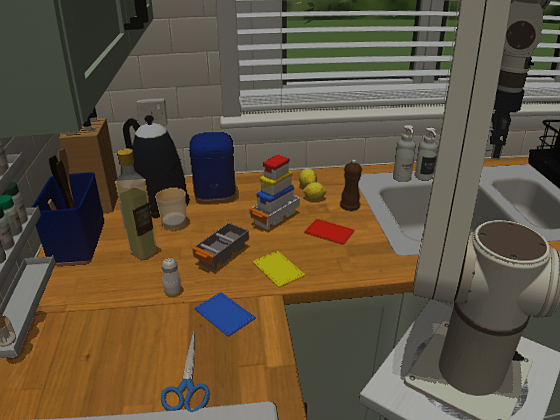

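The stack stands at about (313,182) in the top picture and (275,195) in the scene picture. The grey tray is at (228,188) in the top view, with the mats at (168,248) blue, (243,246) yellow and (325,249) red. The crops come next.

View pics/s0c.png

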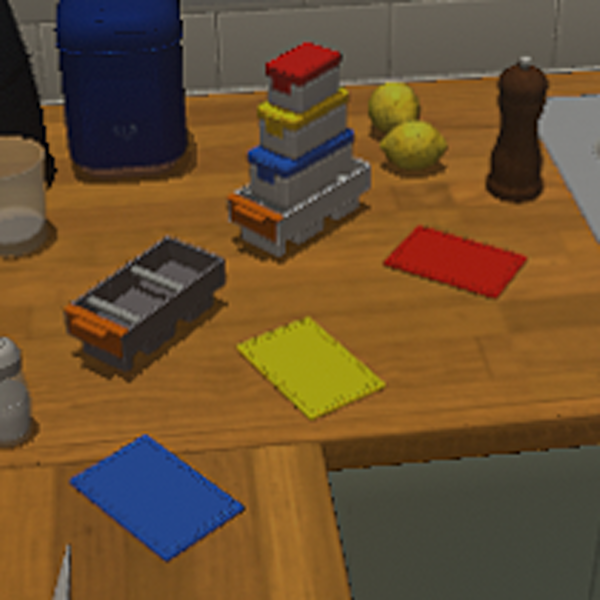

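View pics/t0c.png

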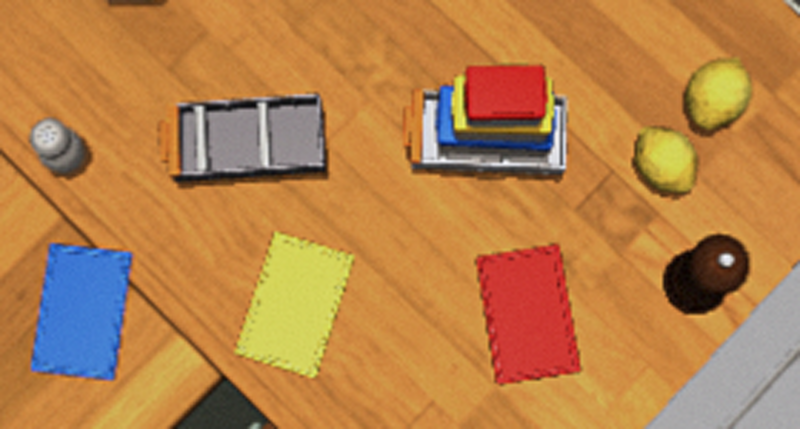

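```bash
cat > h.py <<'E'
import numpy as np,cv2
from scipy.optimize import minimize
S=4
def proj(P,p):
    P=np.atleast_2d(P); V=p["view"]; c=P@V[:3,:3].T+V[:3,3]
    s=c[:,:2]/c[:,2:]; s=s*(1+p["k1"]*(s**2).sum(1,keepdims=True)); K=p["camera_matrix"]
    return s*[K[0,0],K[1,1]]+K[:2,2]
def back(uv,p,z):
    K=p["camera_matrix"]; k=np.array([[p["k1"],0,0,0]],float)
    s=cv2.undistortPoints(np.array(uv,float).reshape(-1,1,2),K,np.array([p["k1"],0,0,0,0.])).reshape(-1,2)
    R=p["view"][:3,:3]; C=-R.T@p["view"][:3,3]; d=np.c_[s,np.ones(len(s))]@R
    return C+d*((z-C[2])/d[:,2])[:,None]
HUE={"red":[(0,6),(172,180)],"yellow":[(24,34)],"blue":[(104,120)]}
def cmask(p,col,box,pad=5):
    l,t,r,b=[int(v) for v in (box[0]-pad,box[1]-pad,box[2]+pad,box[3]+pad)]
    im=cv2.resize(p["frame"],None,fx=S,fy=S,interpolation=cv2.INTER_CUBIC)
    h=cv2.cvtColor(im,cv2.COLOR_RGB2HSV).astype(int)
    m=np.zeros(h.shape[:2],bool)
    for a,c in HUE[col]: m|=(h[...,0]>=a)&(h[...,0]<=c)
    m&=(h[...,1]>140)&(h[...,2]>60)
    w=np.zeros_like(m); w[t*S:b*S,l*S:r*S]=1; m=(m&w).astype(np.uint8)
    n,lab,st,_=cv2.connectedComponentsWithStats(m)
    m=(lab==1+np.argmax(st[1:,4])).astype(np.uint8)
    c,_=cv2.findContours(m,cv2.RETR_EXTERNAL,cv2.CHAIN_APPROX_NONE)
    return cv2.drawContours(np.zeros_like(m),c,-1,1,-1)
def corners(q,L,W,z0,z1):
    x,y,a=q; c,s=np.cos(a),np.sin(a)
    return np.array([[x+c*u-s*v,y+s*u+c*v,z] for u in(-L/2,L/2) for v in(-W/2,W/2) for z in(z0,z1)])
def sil(q,dims,p):
    uv=(proj(corners(q,*dims),p)+.5)*S-.5
    m=np.zeros((420*S,560*S),np.uint8)
    cv2.fillConvexPoly(m,np.round(cv2.convexHull(uv.astype(np.float32))*16).astype(np.int32),1,shift=4); return m
def fit(q0,dims,obs):  # obs list of (picture, mask)
    def cost(q):
        t=0
        for p,m in obs:
            r=sil(q,dims,p); t+=1-(r&m).sum()/max((r|m).sum(),1)
        return t/len(obs)
    best=None
    for da in(0,.15,-.15):
        q=np.array(q0)+[0,0,da]
        s=np.array([q]+[q+d for d in np.diag([.006,.006,.08])])
        r=minimize(cost,q,method="Nelder-Mead",options=dict(initial_simplex=s,xatol=2e-4,fatol=1e-4))
        if best is None or r.fun<best.fun: best=r
    return best.x,best.fun
E
cat > m.py <<'E'
import pickle; from h import *
D=pickle.load(open("d0.pkl","rb")); T,Sc=D["top"],D["scene"]
for c in "red yellow blue".split():
    bt,bs=D["top"+c+"_mat"][0]["box"],D["scene"+c+"_mat"][0]["box"]
    o=[(T,cmask(T,c,bt)),(Sc,cmask(Sc,c,bs))]
    g=back([[(bt[0]+bt[2])/2,(bt[1]+bt[3])/2]],T,.005)[0]
    for oo in(o,o[:1],o[1:]): q,f=fit([g[0],g[1],0.],(.116,.076,0.,.005),oo); print(c,q.round(4),round(f,3))
bt,bs=D["topred_box"][0]["box"],D["scenered_box"][0]["box"]
o=[(T,cmask(T,"red",bt)),(Sc,cmask(Sc,"red",bs))]
g=back([[(bt[0]+bt[2])/2,(bt[1]+bt[3])/2]],T,.178)[0]; print(g)
for t in(.006,.009,.012):
  for oo in(o,o[:1],o[1:]): q,f=fit([g[0],g[1],1.57],(.064,.044,.178-t,.178),oo); print("box",t,q.round(4),round(f,3))
for n,P in(("carry_tray",T),("parked_tray",T)):
  bt=D["top"+n][0]["box"]; print(n,back([[(bt[0]+bt[2])/2,(bt[1]+bt[3])/2]],T,.04)[0].round(3))
print("mill",back([[385,247]],T,0.))
E
python3 m.py
```

```text
red [ 0.4734 -0.2426  0.135 ] 0.082
red [ 0.4735 -0.2425  0.1359] 0.041
red [ 0.4753 -0.2453  0.1234] 0.117
yellow [ 0.4853 -0.0342 -0.3228] 0.064
yellow [ 0.4853 -0.0338 -0.3248] 0.043
yellow [ 0.486  -0.0364 -0.3291] 0.079
blue [ 0.4829  0.1567 -0.1283] 0.085
blue [ 0.4822  0.1577 -0.1112] 0.079
blue [ 0.4825  0.156  -0.1454] 0.087
[ 0.62481278 -0.21185744  0.178     ]
box 0.006 [ 0.6299 -0.2146  1.5554] 0.155
box 0.006 [ 0.631  -0.2156  1.5569] 0.055
box 0.006 [ 0.6278 -0.2097  1.5787] 0.148
box 0.009 [ 0.6302 -0.2143  1.5626] 0.134
box 0.009 [ 0.6311 -0.2155  1.5704] 0.081
box 0.009 [ 0.629  -0.2117  1.5981] 0.157
box 0.012 [ 0.6318 -0.2151  1.6435] 0.156
box 0.012 [ 0.6314 -0.2155  1.5556] 0.092
box 0.012 [ 0.6311 -0.2119  1.6916] 0.192
carry_tray [ 0.628 -0.21   0.04 ]
parked_tray [0.626 0.007 0.04 ]
mill [[ 0.4771531 -0.3982764  0.       ]]
```

```bash
cat >> h.py <<'E'
from rig import arm
def Q(psi): return [0.,float(np.cos(psi/2)),float(np.sin(psi/2)),0.]
E
python3 - <<'E'
from h import *
pi=np.pi
for n,x,y,z,ps in [("red",.631,-.2145,.169,0),("redup",.631,-.2145,.27,0),("rmat",.474,-.243,.04,.135+pi/2),("rmatup",.474,-.243,.16,.135+pi/2),
 ("ymat",.485,-.034,.04,-.325+pi/2),("bmat",.483,.157,.04,-.125+pi/2),("tray",.628,-.21,.043,0),("traydst",.626,.007,.09,pi)]:
    for k in(-1,0,1):
        p=ps+k*pi
        q=arm.inverse_kinematics([x,y,z],Q(p)); print(n,round(p,2),None if q is None else np.round(q,2))
E
```

```text
red -3.14 [-0.33  0.61  0.4   1.36  0.   -1.9 ]
red 0.0 [-0.33  0.61  0.4   1.36  0.    1.24]
red 3.14 [-0.33  0.61  0.4   1.36  0.   -1.9 ]
redup -3.14 [-0.33  0.59  0.63  1.61  0.   -1.9 ]
redup 0.0 [-0.33  0.59  0.63  1.61  0.    1.24]
redup 3.14 [-0.33  0.59  0.63  1.61  0.   -1.9 ]
rmat -1.44 [-0.47  0.47 -0.21  0.9   0.    2.53]
rmat 1.71 [-0.47  0.47 -0.21  0.9   0.   -0.61]
rmat 4.85 [-0.47  0.47 -0.21  0.9   0.    2.53]
rmatup -1.44 [-0.47  0.35 -0.04  1.18  0.    2.53]
rmatup 1.71 [-0.47  0.35 -0.04  1.18  0.   -0.61]
rmatup 4.85 [-0.47  0.35 -0.04  1.18  0.    2.53]
ymat -1.9 [-0.07  0.39 -0.33  0.85  0.   -2.89]
ymat 1.25 [-0.07  0.39 -0.33  0.85  0.    0.26]
ymat 4.39 [-0.07  0.39 -0.33  0.85  0.   -2.89]
bmat -1.7 [ 0.31  0.43 -0.28  0.87  0.   -2.7 ]
bmat 1.45 [ 0.31  0.43 -0.28  0.87  0.    0.44]
bmat 4.59 [ 0.31  0.43 -0.28  0.87  0.   -2.7 ]
tray -3.14 [-0.32  0.69  0.2   1.08  0.   -1.89]
tray 0.0 [-0.32  0.69  0.2   1.08  0.    1.25]
tray 3.14 [-0.32  0.69  0.2   1.08  0.   -1.89]
traydst 0.0 [0.01 0.58 0.13 1.13 0.   1.58]
traydst 3.14 [ 0.01  0.58  0.13  1.13  0.   -1.56]
traydst 6.28 [0.01 0.58 0.13 1.13 0.   1.58]
```

```bash
cat >> h.py <<'E'
def pick(x,y,z,psi,up,f=40):
    arm.move_pose([x,y,up],Q(psi)); arm.move_linear([x,y,z],velocity=.12)
    print("pre-grip F",arm.read_force().round(1),arm.read_ee_pos().round(4))
    arm.gripper_close(f_grip=f); print("opening",round(arm.read_opening(),3))
    arm.move_linear([x,y,up],velocity=.12); print("lifted",round(arm.read_opening(),3),arm.read_force().round(1))
def place(x,y,z,psi,up,hover=None):
    arm.move_pose([x,y,up],Q(psi)); arm.move_linear([x,y,z+.02],velocity=.15); arm.move_linear([x,y,z],velocity=.03)
    arm.wait(.2); print("placed F",arm.read_force().round(1),arm.read_ee_pos().round(4))
    arm.let_go(); arm.move_linear([x,y,up],velocity=.15); print("t",arm.read_clock())
def snap(k):
    D={}
    for n in("top","scene"):
        p=arm.capture(n); cv2.imwrite(f"pics/{n}{k}.png",p["frame"][:,:,::-1]); D[n]=p
    a=D["scene"]["frame"][140:350,170:380]; b=D["top"]["frame"][140:290,140:420]
    a=cv2.resize(a,(400,400),interpolation=cv2.INTER_CUBIC); b=cv2.resize(b,(400,214),interpolation=cv2.INTER_CUBIC)
    c=np.zeros((400,800,3),np.uint8); c[:,:400]=a; c[:214,400:]=b
    cv2.imwrite(f"pics/c{k}.png",c[:,:,::-1]); return D
E
python3 - <<'E'
from h import *
import pickle
pick(.6305,-.2145,.169,0,.25)
D=snap(1)
place(.474,-.243,.0395,.135+np.pi/2,.14)
D=snap(2)
for n in("yellow_box","carry_tray","red_box","blue_box"):
  for v in("top","scene"): D[v+n]=arm.regions_of(n,D[v]); print(v,n,[(round(x["confidence"],2),x["box"]) for x in D[v+n]][:2])
pickle.dump(D,open("d2.pkl","wb"))
E
```

```text
pre-grip F [-0.3  0.6 -0.5] [ 0.6309 -0.2149  0.17  ]
opening 0.502
lifted 0.499 [ 1.   0.  -1.9]
placed F [ 0.8  0.  -1.3] [ 0.4741 -0.243   0.0395]
t 9.9333
top yellow_box [(0.7, [294.6, 165.9, 332.8, 186.3]), (0.48, [150.0, 221.4, 185.9, 276.2])]
scene yellow_box [(0.24, [189.6, 224.8, 249.0, 270.2])]
top carry_tray [(0.89, [282.9, 169.7, 323.7, 200.1])]
scene carry_tray [(0.69, [248.5, 194.3, 301.4, 229.8]), (0.62, [342.5, 162.4, 360.5, 213.0])]
top red_box []
scene red_box [(0.71, [313.7, 211.2, 346.1, 236.6])]
top blue_box [(0.6, [292.6, 167.5, 324.3, 194.8])]
scene blue_box [(0.84, [254.2, 186.2, 293.4, 213.6])]
```

View pics/c1.png

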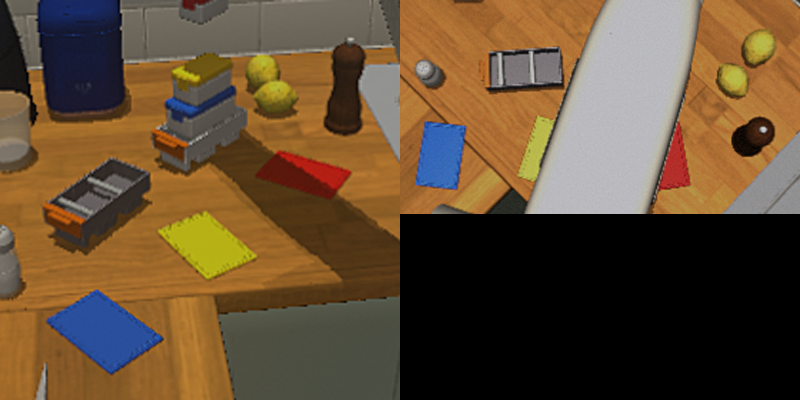

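View pics/c2.png

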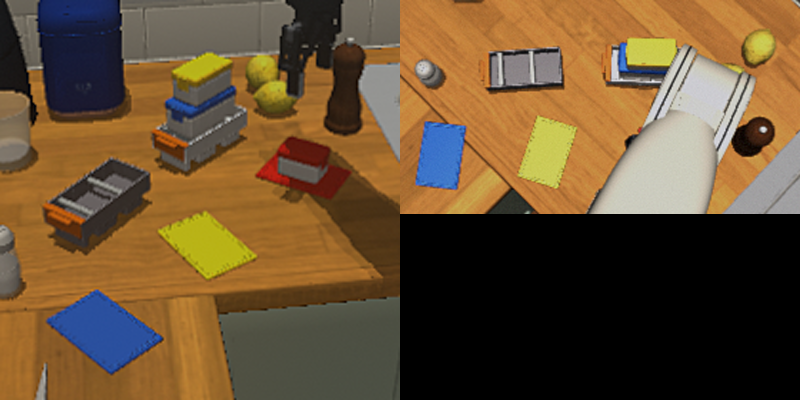

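The red box sits square on its mat (scene crop (303,158)), and the yellow lid is clear in both views. Next I'll fit the yellow lid.

```bash
cat > m2.py <<'E'
import pickle; from h import *
D=pickle.load(open("d2.pkl","rb")); T,Sc=D["top"],D["scene"]
bt=[294,165,333,187]; bs=[256,166,294,196]
o=[(T,cmask(T,"yellow",bt,2)),(Sc,cmask(Sc,"yellow",bs,2))]
for t in(.006,.009):
  for oo in(o,o[:1],o[1:]): q,f=fit([.63,-.214,1.57],(.082,.048,.136-t,.136),oo); print("yel",t,q.round(4),round(f,3))
E
python3 m2.py
```

```text
yel 0.006 [ 0.6336 -0.2152  1.5037] 0.179
yel 0.006 [ 0.6337 -0.2154  1.5103] 0.126
yel 0.006 [ 0.6331 -0.2147  1.6228] 0.222
yel 0.009 [ 0.6325 -0.2156  1.5687] 0.219
yel 0.009 [ 0.634  -0.2157  1.5345] 0.138
yel 0.009 [ 0.6355 -0.22    1.6775] 0.282
```

```bash
python3 - <<'E'
from h import *
import pickle
arm.move_linear([.474,-.243,.24],velocity=.2)
pick(.6325,-.215,.1255,0,.22)
place(.4855,-.0345,.0395,-.325+np.pi/2,.14)
D=snap(3)
pickle.dump(D,open("d3.pkl","wb"))
E
```

```text
pre-grip F [-0.   0.6 -0.2] [ 0.6331 -0.2153  0.1266]
opening 0.552
lifted 0.55 [ 0.5  0.4 -3. ]
placed F [-3.1  1.3  5.4] [ 0.485  -0.0344  0.0398]
t 18.9833
```

View pics/c3.png

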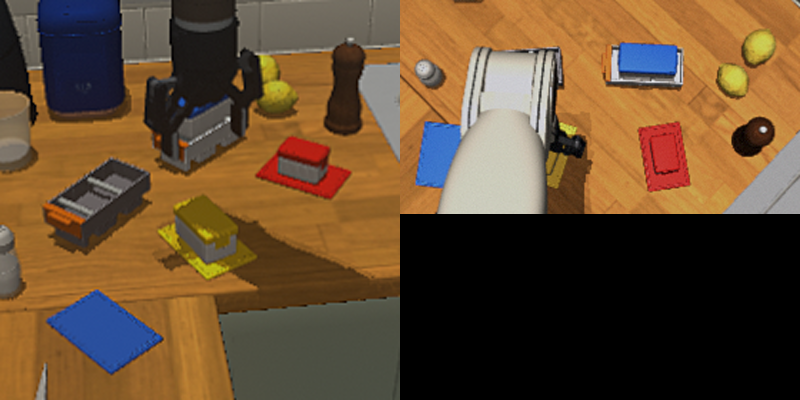

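View pics/top3.png

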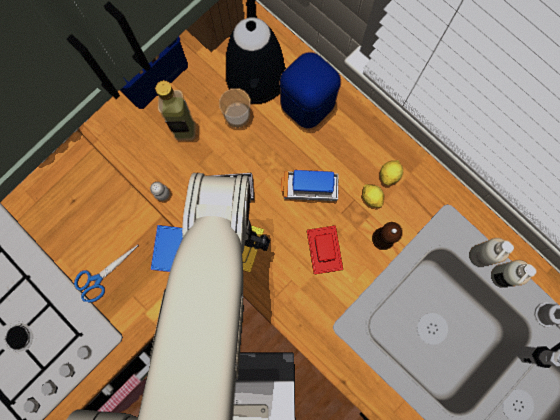

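```bash
python3 - <<'E'
import pickle; from h import *
D=pickle.load(open("d3.pkl","rb")); T=D["top"]
m=cmask(T,"blue",[291,167,335,197],0)
for t in(.006,.009): q,f=fit([.63,-.214,1.57],(.1,.052,.092-t,.092),[(T,m)]); print("blue",t,q.round(4),round(f,3))
E
```

```text
blue 0.006 [ 0.632  -0.2122  1.4922] 0.068
blue 0.009 [ 0.6326 -0.2125  1.5304] 0.08
```

```bash
python3 - <<'E'
from h import *
import pickle
arm.move_linear([.485,-.0345,.2],velocity=.2)
pick(.632,-.2125,.0805,-.05,.17)
place(.4825,.157,.041,-.125+np.pi/2,.14)
D=snap(4)
for n in("carry_tray","parked_tray"):
  for v in("top","scene"): D[v+n]=arm.regions_of(n,D[v]); print(v,n,[(round(x["confidence"],2),x["box"]) for x in D[v+n]][:2])
pickle.dump(D,open("d4.pkl","wb"))
a=D["top"]["frame"][150:290,140:350]; cv2.imwrite("pics/t4c.png",cv2.resize(a,(800,533),interpolation=cv2.INTER_CUBIC)[:,:,::-1])
E
```

```text
pre-grip F [-0.1 -0.2  0.4] [ 0.6327 -0.2125  0.0817]
opening 0.596
lifted 0.594 [-0.3 -0.  -1.7]
placed F [-0.8  1.  -0.3] [0.4826 0.157  0.0409]
t 27.1583
top carry_tray [(0.56, [280.1, 171.8, 339.4, 202.2])]
scene carry_tray [(0.92, [247.6, 188.5, 299.2, 229.4])]
top parked_tray [(0.7, [198.7, 173.6, 253.4, 204.0]), (0.28, [223.9, 222.4, 266.7, 269.6])]
scene parked_tray [(0.57, [201.5, 227.2, 251.0, 271.9])]
```

View pics/c4.png

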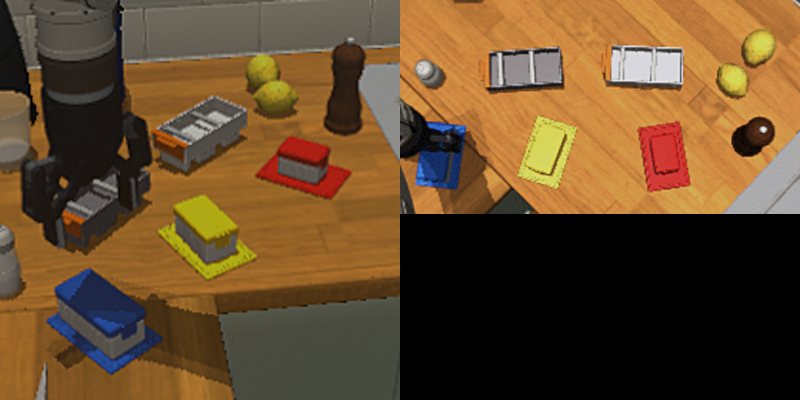

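View pics/t4c.png

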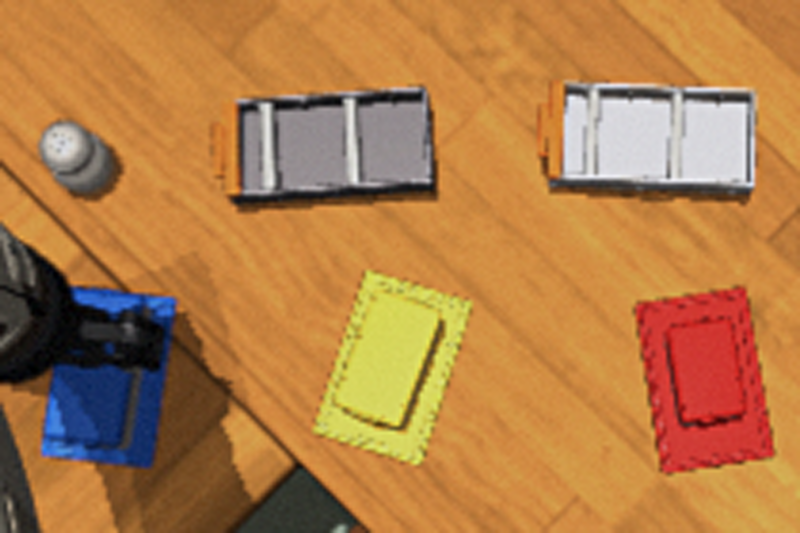

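```bash
cat > m4.py <<'E'
import pickle; from h import *
D=pickle.load(open("d4.pkl","rb")); T=D["top"]
s=800/210
def w(u,v,z): return back([[140+(u+.5)/s-.5,150+(v+.5)/s-.5]],T,z)[0][:2]
for n,b1,b2,cs in(("grey",(267,146),(351.5,141),[(237,100),(427,87),(437,190),(240,198)]),("white",(594,133),(678,136),[(553,84),(755,90),(755,190),(550,186)])):
    a,b=w(*b1,.046),w(*b2,.046); d=a-b; L=np.hypot(*d); d/=L
    print(n,"bars",a.round(4),b.round(4),L.round(4),"yaw",np.arctan2(d[1],d[0]).round(3),"origin",(a-.04*d).round(4),(b+.016*d).round(4))
    c=np.array([w(*k,.05) for k in cs]); print("rim",c.round(3).tolist(),"ctr",c.mean(0).round(4))
# IoU fit over network masks
for n,q0 in(("carry_tray",(.628,-.21,1.55)),("parked_tray",(.626,.007,1.6))):
    o=[(D[v],cv2.resize(D[v+n][0]["mask"].astype(np.uint8),None,fx=S,fy=S,interpolation=cv2.INTER_NEAREST)) for v in("top",)]
    print(n,fit(q0,(.138,.066,.02,.05),o))
E
python3 m4.py
```

```text
grey bars [0.6283 0.0466] [ 0.6308 -0.0096] 0.0562 yaw 1.615 origin [0.6301 0.0066] [0.6301 0.0064]
rim [[0.659, 0.066], [0.666, -0.06], [0.596, -0.066], [0.592, 0.064]] ctr [0.6284 0.0009]
white bars [ 0.6338 -0.1705] [ 0.631  -0.2262] 0.0558 yaw 1.519 origin [ 0.6318 -0.2105] [ 0.6318 -0.2102]
rim [[0.667, -0.144], [0.661, -0.278], [0.593, -0.276], [0.597, -0.141]] ctr [ 0.6294 -0.2096]
carry_tray (array([ 0.63296651, -0.20742361,  1.51116485]), np.float64(0.04787213101846388))
parked_tray (array([0.63065366, 0.00812466, 1.6215756 ]), np.float64(0.05120220733149394))
```

The bar spacing comes out at 56 mm for both trays, as specified, and the mask fit agrees. Now I'll check the placed boxes and use them to estimate any camera-to-robot bias before the tray fit.

```bash
python3 - <<'E'
import pickle; from h import *
D=pickle.load(open("d4.pkl","rb")); T=D["top"]; Sc=D["scene"]
s=800/210
def w(u,v,z): return back([[140+(u+.5)/s-.5,150+(v+.5)/s-.5]],T,z)[0][:2]
y=[w(*k,.049) for k in((384,293),(442,312),(401,428),(336,407))]; r=[w(*k,.047) for k in((668,324),(736,318),(743,413),(680,423))]
ym=[w(*k,.005) for k in((367,271),(471,298),(420,465),(314,432))]; rm=[w(*k,.005) for k in((637,302),(745,287),(774,456),(665,474))]
for n,a in(("y",y),("ymat",ym),("r",r),("rmat",rm)):
    a=np.array(a); print(n,a.mean(0).round(4),"sides",[round(float(np.hypot(*(a[i]-a[i-1]))),3) for i in range(4)])
E
```

```text
y [ 0.484  -0.0357] sides [0.081, 0.04, 0.08, 0.044]
ymat [ 0.4856 -0.0341] sides [0.114, 0.073, 0.117, 0.074]
r [ 0.4749 -0.2405] sides [0.065, 0.045, 0.062, 0.041]
rmat [ 0.4735 -0.2429] sides [0.117, 0.074, 0.115, 0.074]
```

Both boxes are within about 3 mm of centre and the bias is small. Next is the tray, stopping to look while it hovers above the grey tray.

```bash
python3 - <<'E'
from h import *
import pickle
arm.move_linear([.4825,.157,.2],velocity=.2)
pick(.632,-.210,.043,-.054,.17,f=60)
arm.move_pose([.6302,.0068,.17],Q(3.188)); arm.move_linear([.6302,.0068,.112],velocity=.1)
arm.wait(.2); print(arm.read_ee_pos().round(4),arm.read_force().round(1),arm.read_moment().round(2),arm.read_joint_pos().round(2))
D=snap(5); pickle.dump(D,open("d5.pkl","wb")); print(arm.read_clock())
a=D["scene"]["frame"][180:290,160:300]; cv2.imwrite("pics/s5c.png",cv2.resize(a,(760,597),interpolation=cv2.INTER_CUBIC)[:,:,::-1])
E
```

```text
pre-grip F [ 0.2  0.  -0.2] [ 0.6328 -0.2102  0.0441]
opening 0.013
lifted 0.013 [ 0.5 -0.1 -2.3]
[0.6309 0.0068 0.1131] [-0.2 -0.6 -2.8] [ 0.05 -0.06  0.03] [ 0.01  0.57  0.18  1.18  0.   -1.61]
36.1
```

View pics/s5c.png

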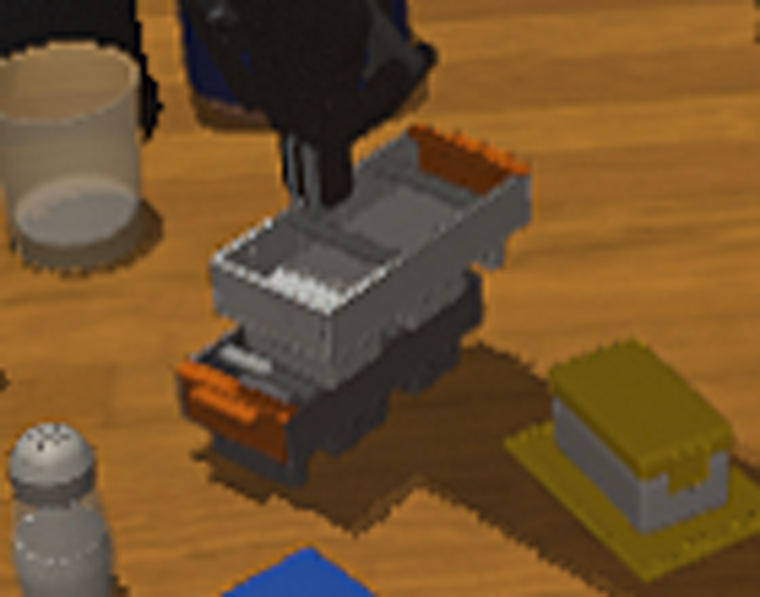

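View pics/c5.png

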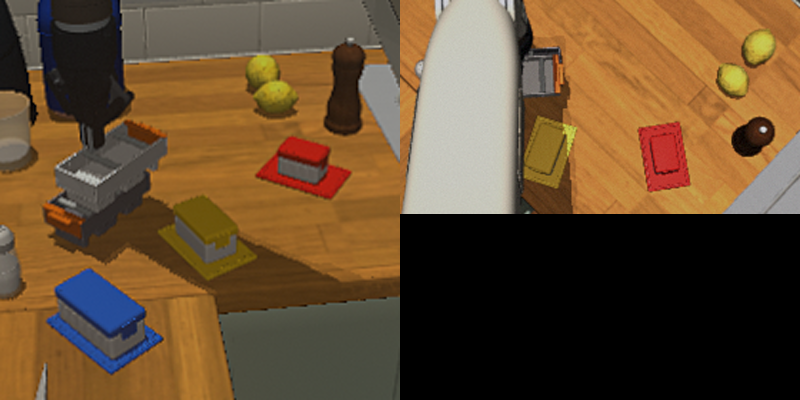

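The opening reads 0.013, so the fingers hold only one 3 mm wall: they are at crop (320,175), straddling the tray's far wall. That is not the grasp across the width that I wanted. I'll check where the tray sits relative to the TCP, then set it down and regrasp.

```bash
python3 - <<'E'
import pickle; from h import *
D=pickle.load(open("d5.pkl","rb")); p=D["scene"]
im=cv2.resize(p["frame"][150:290,160:320],(800,700),interpolation=cv2.INTER_CUBIC)[:,:,::-1].copy()
def d(P,c):
    u=((proj(np.array(P),p)-[160,150]+.5)*5-.5).astype(int); 
    cv2.polylines(im,[u.reshape(-1,1,2)],False,c,1)
for dx,c in((0,(0,0,255)),(-.03,(0,255,0))):
    q=[.631+dx,.0068,1.617]; C=corners(q,.136,.066,.120,.120)[[0,2,6,4,0]]; d(C,c)
d([[.631,.0068,.113-.022],[.631,.0068,.25]],(255,0,255))
C=corners([.6302,.0068,1.617],.136,.066,.05,.05)[[0,2,6,4,0]]; d(C,(255,255,0))
cv2.imwrite("pics/o5.png",im[:600])
E
```

```text
(no output)
```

View pics/o5.png

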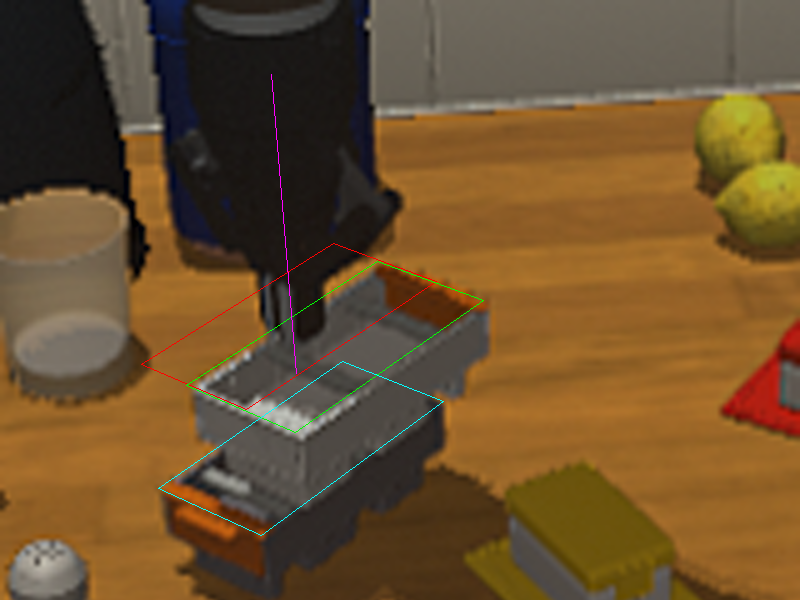

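```bash
python3 - <<'E'
from h import *
import pickle
arm.move_linear([.6302,.0068,.17],velocity=.15)
arm.move_pose([.632,-.21,.17],Q(3.188)); arm.move_linear([.632,-.21,.07],velocity=.12); arm.move_linear([.632,-.21,.0435],velocity=.03)
arm.wait(.2); print(arm.read_ee_pos().round(4),arm.read_force().round(1))
arm.let_go(); print("open",arm.read_opening(),arm.read_force().round(1)); D=snap(6)
arm.move_linear([.632,-.21,.17],velocity=.1)
arm.move_pose([.48,.1,.2],Q(1.45))
D=snap(7); pickle.dump(D,open("d7.pkl","wb")); print(arm.read_clock(),arm.read_opening())
a=D["top"]["frame"][150:290,140:350]; cv2.imwrite("pics/t7c.png",cv2.resize(a,(800,533),interpolation=cv2.INTER_CUBIC)[:,:,::-1])
E
```

```text
[ 0.6322 -0.2101  0.0438] [-0.2  0.1 -2.9]
open 0.9988759277183548 [ 0.3 -0.5 -0.4]
44.0667 1.0006541397560835
```

View pics/c6.png

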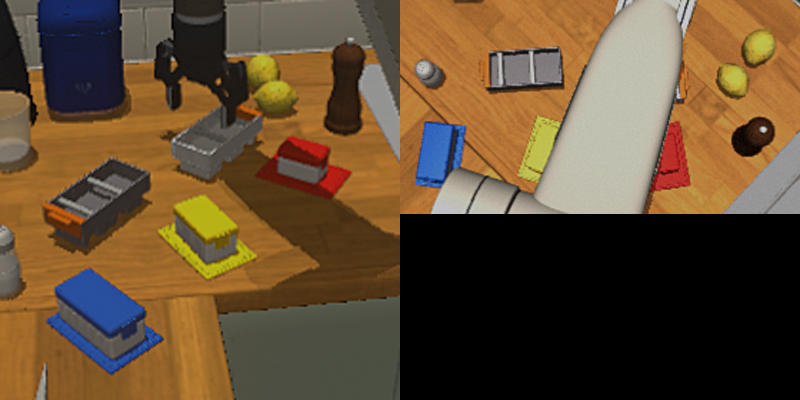

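View pics/t7c.png

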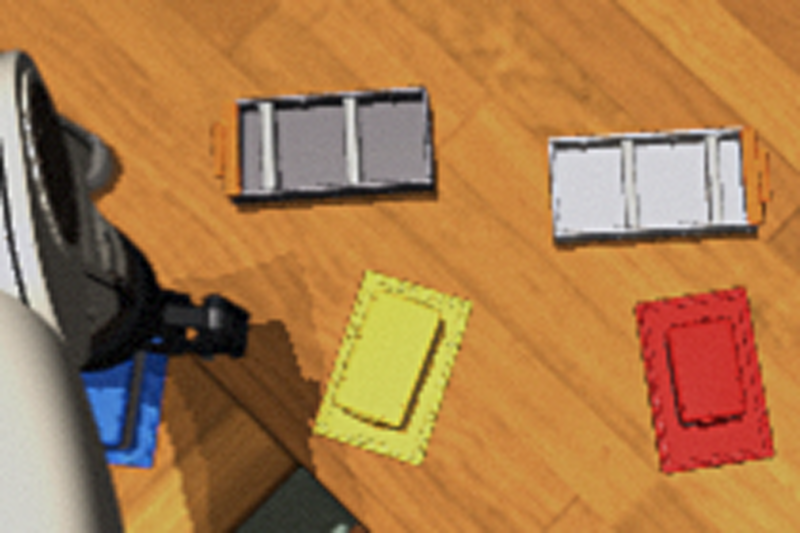

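```bash
python3 - <<'E'
import pickle; from h import *
D=pickle.load(open("d7.pkl","rb")); T=D["top"]
s=800/210
def w(u,v,z): return back([[140+(u+.5)/s-.5,150+(v+.5)/s-.5]],T,z)[0][:2]
a,b=w(713,179,.046),w(628.5,184,.046); d=a-b; L=np.hypot(*d); d/=L
o=a-.04*d; yaw=np.arctan2(d[1],d[0]); print(L,yaw,o)
psi=yaw-np.pi/2+2*np.pi; psi=psi-np.pi if 0 else psi
print("psi",psi)
o=[float(v) for v in o]
arm.move_pose([o[0],o[1],.17],Q(psi)); snap(8)
arm.move_linear([o[0],o[1],.040],velocity=.1); print(arm.read_ee_pos().round(4),arm.read_opening(),arm.read_force().round(1))
D=snap(9); pickle.dump(D,open("d9.pkl","wb"))
for v in("scene",):
    x=D[v]["frame"][130:280,200:350]; cv2.imwrite("pics/s9c.png",cv2.resize(x,(600,600),interpolation=cv2.INTER_CUBIC)[:,:,::-1])
E
```

```text
0.05599155278555515 -1.5250730498485892 [ 0.59960738 -0.20858899]
psi 3.1873159305361005
[ 0.6003 -0.2088  0.0409] 1.0017203750991364 [-0.4  0.2 -0.3]
```

View pics/s9c.png

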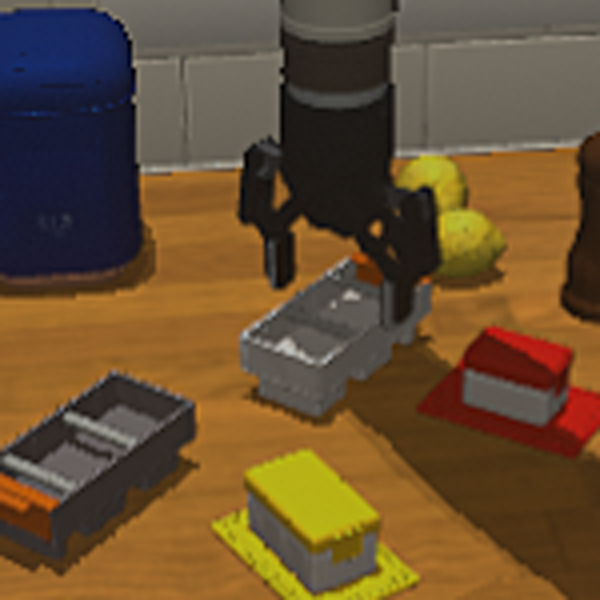

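View pics/c8.png

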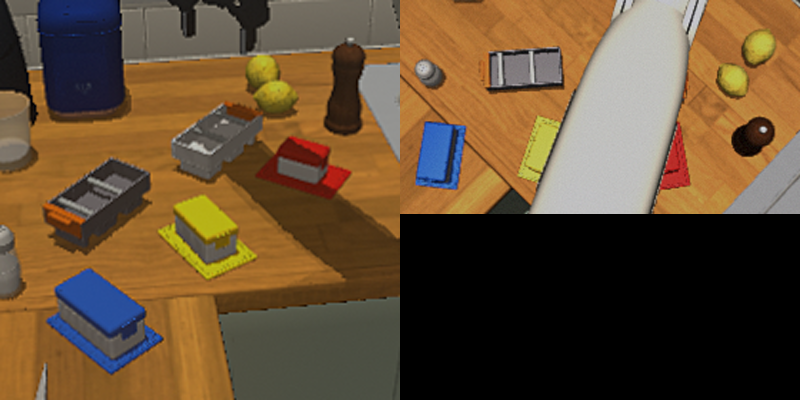

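```bash
python3 - <<'E'
from h import *
p=arm.read_ee_pos()
arm.move_linear([.5996,-.2086,.035],velocity=.05); print(arm.read_ee_pos().round(4),arm.read_force().round(1))
arm.gripper_close(f_grip=40); print(arm.read_opening(),arm.read_force().round(1),arm.read_clock())
D=snap(10)
x=D["scene"]["frame"][130:280,200:350]; cv2.imwrite("pics/s10c.png",cv2.resize(x,(600,600),interpolation=cv2.INTER_CUBIC)[:,:,::-1])
E
```

```text
[ 0.5992 -0.2085  0.0346] [-1.1 -0.2 -0.1]
0.7551499255984796 [0.8 0.3 3.2] 48.25
```

View pics/s10c.png

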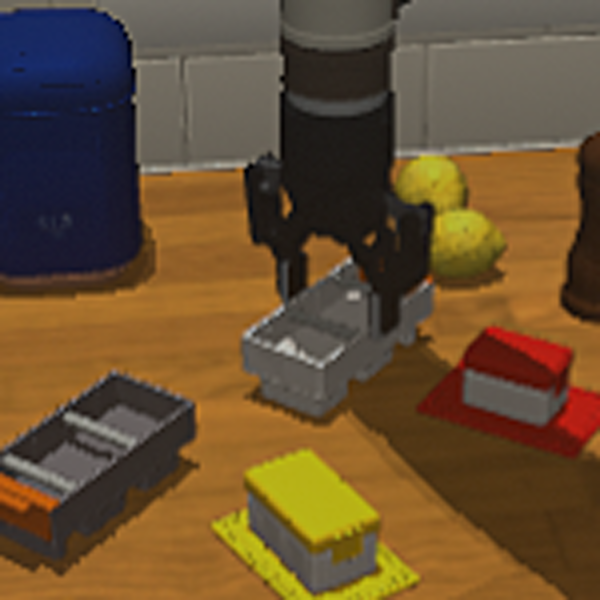

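The grip is now correct: an opening of 0.755 is about 66 mm. Next I'll lift, move over and hover for a look.

```bash
python3 - <<'E'
from h import *
import pickle
arm.move_linear([.5996,-.2086,.15],velocity=.12); print(arm.read_opening())
arm.move_pose([.6302,.0068,.15],Q(3.188)); arm.move_linear([.6302,.0068,.1],velocity=.1)
arm.wait(.2); print(arm.read_ee_pos().round(4),arm.read_opening(),arm.read_force().round(1))
D=snap(11); pickle.dump(D,open("d11.pkl","wb")); p=D["scene"]; z=arm.read_ee_pos()[2]-.0346
im=cv2.resize(p["frame"][150:290,160:320],(800,700),interpolation=cv2.INTER_CUBIC)[:,:,::-1].copy()
def d(P,c):
    u=((proj(np.array(P),p)-[160,150]+.5)*5-.5).astype(int); cv2.polylines(im,[u.reshape(-1,1,2)],False,c,1)
d(corners([.6302,.0068,1.617],.136,.066,.05+z,.05+z)[[0,2,6,4,0]],(0,255,0))
d(corners([.6302,.0068,1.617],.136,.066,.05,.05)[[0,2,6,4,0]],(255,255,0))
cv2.imwrite("pics/o11.png",im[100:])
E
```

```text
0.7586992064695677
[0.631  0.0067 0.1011] 0.759929958972792 [ 0.9 -0.5 -2. ]
```

View pics/o11.png

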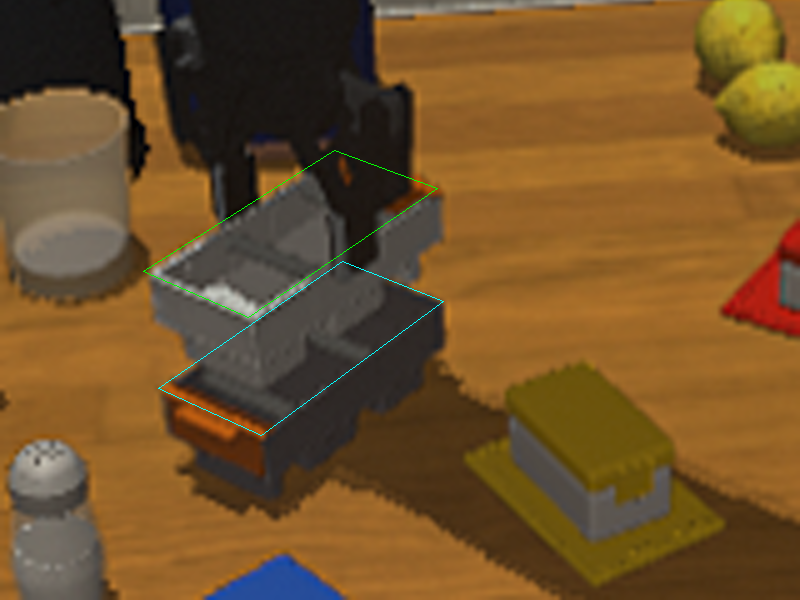

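```bash
python3 - <<'E'
from h import *
x,y=.6295,.0080
arm.move_linear([x,y,.088],velocity=.05)
for z in(.084,.082,.081,.080):
    arm.move_linear([x,y,z],velocity=.02); arm.wait(.15); f=arm.read_force(); print(z,arm.read_ee_pos().round(4),f.round(1),arm.read_moment().round(2))
    if f[2]>2: break
D=snap(12)
a=D["scene"]["frame"][180:290,160:300]; cv2.imwrite("pics/s12c.png",cv2.resize(a,(760,597),interpolation=cv2.INTER_CUBIC)[:,:,::-1])
E
```

```text
0.084 [0.6296 0.008  0.0841] [-0.2 -0.9 -2.7] [ 0.04 -0.01 -0.03]
0.082 [0.6295 0.008  0.082 ] [-0.1  0.8 -3.7] [-0.01  0.06 -0.02]
0.081 [0.6297 0.008  0.0817] [-2.5 -0.4  4.1] [-0.    0.43 -0.05]
```

View pics/s12c.png

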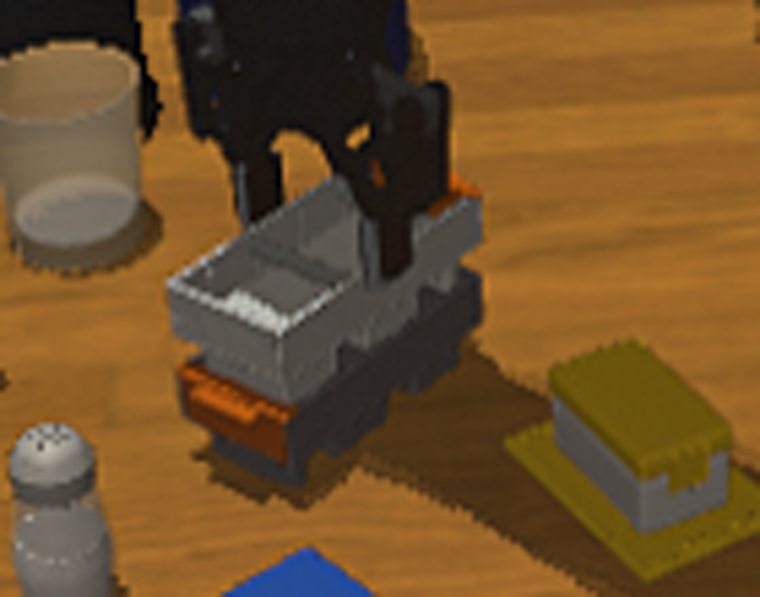

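Contact came at a TCP height of 0.0817. The bars predict 0.0806 and the rim would have given 0.0846, so the tray is on the bars. I'll release it and look.

```bash
python3 - <<'E'
from h import *
import pickle
arm.let_go(); arm.wait(.2); print(arm.read_opening())
arm.move_linear([.6295,.008,.2],velocity=.12)
arm.move_pose([.35,-.3,.25],Q(0.8)); arm.wait(.3)
D=snap(13); pickle.dump(D,open("d13.pkl","wb")); print(arm.read_clock())
a=D["scene"]["frame"][180:340,160:370]; cv2.imwrite("pics/s13c.png",cv2.resize(a,(788,600),interpolation=cv2.INTER_CUBIC)[:,:,::-1])
a=D["top"]["frame"][150:290,140:350]; cv2.imwrite("pics/t13c.png",cv2.resize(a,(800,533),interpolation=cv2.INTER_CUBIC)[:,:,::-1])
E
```

```text
0.999984639718924
56.7083
```

View pics/s13c.png

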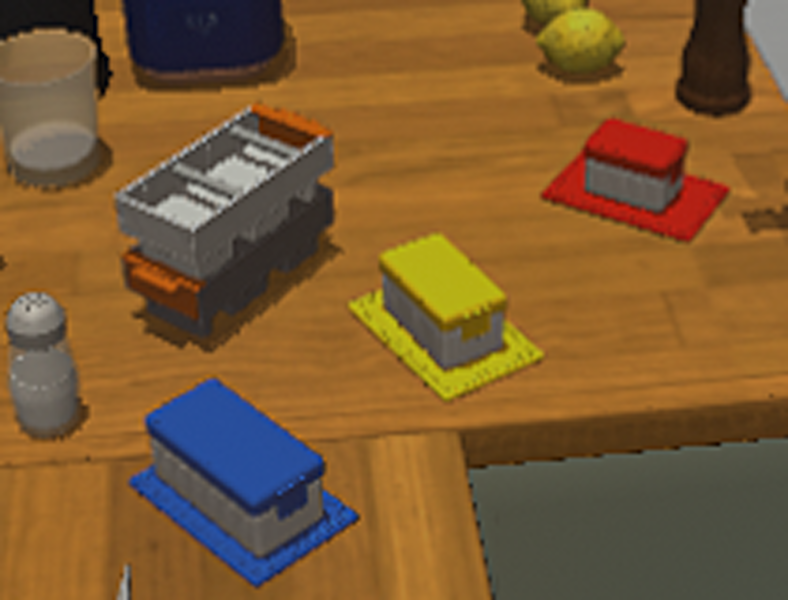

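View pics/t13c.png

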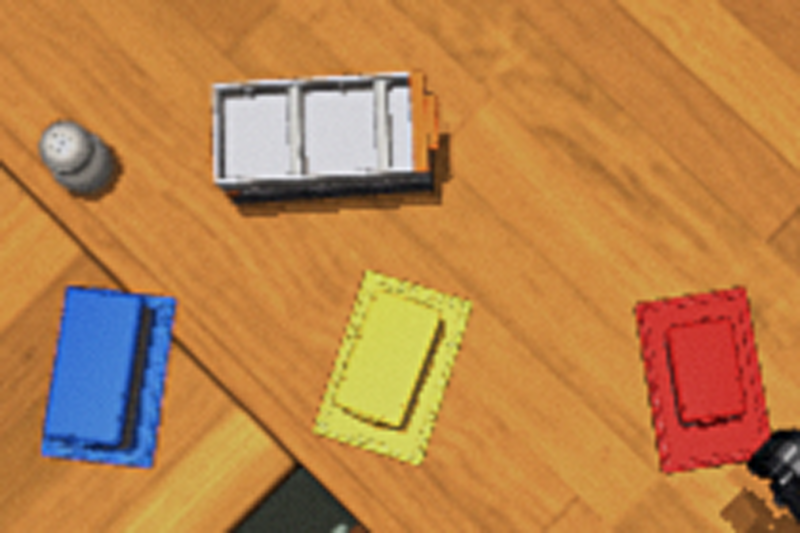

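```bash
python3 - <<'E'
import pickle; from h import *
D=pickle.load(open("d13.pkl","rb")); T=D["top"]
s=800/210
def w(u,v,z): return back([[140+(u+.5)/s-.5,150+(v+.5)/s-.5]],T,z)[0][:2]
a,b=w(381,126,.092),w(296,130.5,.092); d=a-b; L=np.hypot(*d); d/=L
print("white",L,np.arctan2(d[1],d[0]),a-.04*d,b+.016*d)
B={"bl":([(68,288),(143,294),(123,445),(46,436)],.051),"bmat":([(68,287),(176,298),(153,467),(41,457)],.005),
"r":([(668,324),(736,318),(743,413),(680,423)],.047),"y":([(384,293),(442,312),(401,428),(336,407)],.049)}
for n,(c,z) in B.items():
    a=np.array([w(*k,z) for k in c]); e=a[3]-a[0]; print(n,a.mean(0).round(4),"ang",np.arctan2(-e[1],-e[0]).round(3),"sides",[round(float(np.hypot(*(a[i]-a[i-1]))),3) for i in range(4)])
E
```

```text
white 0.05464594336015709 -1.532448764234079 [0.62777514 0.00737513] [0.62782705 0.00602207]
bl [0.4826 0.1568] ang -0.123 sides [0.098, 0.05, 0.099, 0.051]
bmat [0.4809 0.1567] ang -0.133 sides [0.116, 0.074, 0.115, 0.076]
r [ 0.4749 -0.2405] ang 0.094 sides [0.065, 0.045, 0.062, 0.041]
y [ 0.484  -0.0357] ang -0.398 sides [0.081, 0.04, 0.08, 0.044]
```

```bash
python3 - <<'E'
from rig import arm
print(arm.read_clock(),arm.read_qvel().round(3)); print(arm.job_done())
E
```

```text
56.7083 [-0.005 -0.004  0.     0.001 -0.    -0.001]
the job is handed in; nothing more can be done
None
```

I took the stack apart from the top down, set the red, yellow and blue boxes on their mats, and put the white tray turned about on the grey tray. I handed the job in at about 57 s; no verdict was reported.

**One thing went wrong on the way.** The first tray grasp pinched only one wall (opening 0.013), and I did not find out why. I set the tray down already turned, regrasped it across its width (opening 0.755, about 66 mm), and then placed it.

**Last checks, from the pictures:**

| Item | Distance from target centre | Angle from target |
|---|---|---|
| Red box | about 3 mm | 0.04 rad |
| Yellow box | about 2 mm | 0.07 rad |
| Blue box | about 2 mm | 0.01 rad |
| White tray | about 2.5 mm | about 0.01 rad |

- **Tray direction:** the orange end lies over the grey tray's plain end.
- **Tray height:** it touched down at a tool height that fits the bars (0.0817 m, against 0.0806 m predicted; the rim would have given 0.0846 m). I did not measure height or levelness from the pictures, only judged the tray level by eye. The final bar spacing read 54.6 mm instead of 56, which I put down to reading error in the picture.
- **Surroundings:** the pepper mill looked unmoved, though I did not measure it, and the arm was standing clear.

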